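# Slide the tall spawn bottle into the empty dock

## Robot

A 7-joint arm with a two-finger parallel gripper is mounted at the origin on the work surface. World frame = base frame: x ahead of the robot, y to its left, z up, the work surface at z = 0. Lengths are in m, angles in rad, forces in N, time in s.
With the tool pointing down it reaches from about 0.375 to 0.925 m from the base axis. Payload 3.1 kg.
Tool frame: the origin (TCP) lies midway between the tips of the shut fingers; the grasp point (between the pads) lies 19 mm behind it; z points along the fingers, y is the line along which they close (so a half turn about z gives the same grasp; the last joint's range is limited). The gripper opens to 85 mm and grips with 20 to 120 N. Pads are 22 mm wide; open, the fingers measure 114 mm over their backs; the gripper's body (76 mm by 85 mm) begins 54 mm behind the grasp point. The pads swing forward as they close: fully open they stand 13 mm farther back than shut.
Start: joints at [1.16, 0.383, 0.044, 1.598, -0.018, 1.161, -0.05], TCP at [0.2, -0.618, 0.231] pointing down, gripper open.
Joint ranges: [-2.61, 2.61], [-0.41, 2.15], [-1.48, 1.57], [0, 2.5], [-1.57, 4.71], [0.05, 1.97], [-2.85, 2.85]. Speed limits (rad/s): [2.79, 2.79, 3.14, 3.14, 3.14, 3.14, 3.14].

## Interface

Orientations are given as a 3x3 rotation matrix whose columns are the frame's x, y, z axes.
In Python, from cell import ctrl gives the robot as it stands. Calls block until the motion is done:
- ctrl.goto(position, orientation): joint-space move of the TCP to a pose.
- ctrl.move_linear(position, rotation=None, vel=0.15, f_stop=None): straight line of the TCP; rotation=None keeps the orientation; vel is the mean speed in m/s. With f_stop (N) it stops when the force on the tool has changed by that much, and returns True; else False.
- ctrl.set_joints(angles): joint-space move.
- ctrl.open_gripper() and ctrl.gripper_close(): open the fingers fully, or close them until they stop; the grip force is fixed at half the most.
- ctrl.hold(seconds).
- ctrl.solve_ik(position, orientation): joint angles nearest the present ones, or None.
- ctrl.grab_frame(name): name is "scene" or "top" or "wrist"; returns (picture, depth): 384x512x3 uint8, red, green, blue; 384x512 float32, m along the optical axis (not along the pixel's ray), 0 where there is no reading.
- ctrl.camera_info(name): a dict with "K" (3x3 intrinsics, pixels), "camera_from_world" (4x4, takes a point from world to camera coordinates). Camera axes: x right, y down, z forward; pixel columns grow to the right and rows downward; lengths in m; the calibration is good to about 2 mm. A picture is of the moment at which its call begins: read the wrist's pose just before it. camera_info takes no time and is no camera call; for the wrist camera it gives the pose at the moment of the call.
A pose or a line that the arm cannot do raises ctrl.IKError and nothing moves.
- ctrl.finish_job(): hands the job in; it is judged then, once.
Readings, each from a call of its own:
- ctrl.read_clock(): time.
- ctrl.read_joints(): joint angles.
- ctrl.read_qd(): joint speeds.
- ctrl.read_joint_torque(): joint torques, N m.
- ctrl.read_eef_pos(): TCP position.
- ctrl.read_ee_rot(): TCP orientation.
- ctrl.read_ft_force(): force on the tool from outside, world axes, zero at the start.
- ctrl.read_wrist_torque(): the same for the moment, N m.
- ctrl.read_finger_gap(): finger opening in m.
- ctrl.read_finger_force(): force on a finger pad.
Only numpy, scipy, OpenCV 4.12 (cv2) and the standard library are available. Lean on these libraries where they do the work, as an engineer would, in place of code of your own. Each camera call takes 0.05 s, during which the arm holds its last target. There are 200 camera calls.

## Task

One tall white spawn bottle stands out on the bench; its twin is already parked in a dock. Push the loose bottle across the bench, low on its body so that it stays upright, into the empty dock until it is fully home against the dock's backstop, then move clear of it. It must only slide: do not lift or tip it, and leave the parked bottle and the other things on the bench where they are.

Things in the scene. Friction and masses are not known exactly. Their poses are not given: they have to be found in the camera images.
- bottle: The bottle to push, free on the bench: white plastic, round, 260 mm tall, 0.3 to 0.6 kg; foot 72 mm in diameter, straight up to 75 mm, tapering to a 26 mm neck from 105 mm up; 36 mm grey cap from 230 mm up; paper label. Origin: centre of its underside, z up its axis. Pushed below about 40 mm height it slides; pushed higher it may topple.
- parked_bottle: An identical bottle already standing in the other dock; must not be moved. Origin at the centre of its underside.
- open_dock: Empty dock, fixed: a U of grey slotted steel, no floor, mouth towards the robot. Origin: on the bench where the axis of a bottle centred against the backstop stands; +x points from mouth to backstop. Backstop 104 mm wide, 70 high, 4 thick, inner face at x = 36 mm. Side walls 35 high, 4 thick, inner faces at y = +-48 mm, from x = -22 mm to the backstop.
- full_dock: The same dock, with the parked bottle in it; same size, axes and origin. Either dock may be on the left.
- mushroom: A loose picked mushroom, brown cap 46 mm wide, 41 mm high, standing on its 14 mm stem between the docks. Origin at the foot of the stem. Bystander.
- mushroom_big: A loose picked mushroom, cap 65 mm wide, 58 mm high, on the robot's right. Origin at the foot of the stem. Bystander.
- jar: A clear jar with a steel lid, 72 mm in diameter, 85 mm high, on the robot's left. Origin at the centre of its underside. Bystander.
- sprayer: A clear trigger sprayer, body 72 mm in diameter, 190 mm high, beyond the jar on the left. Origin at the centre of its underside. Bystander.
- punnet: An open cardboard punnet of mushrooms, 130 x 180 x 60 mm, on the right. Origin at the centre of its underside. Bystander.
- brush: A hand brush lying on the bench at the far left. Bystander.
Not all that is in view belongs to the job. What is shaped like the open_dock but green, orange or purple is not meant.

How it is judged:
At the end, for the whole second after the job is handed in: The bottle stands upright (within 0.05 rad) and at rest on the bench inside the empty dock, between its side walls, with less than 7 mm between it and the backstop (x of bottle in the frame of open_dock between -0.007 and 0.005 m and y of bottle in the frame of open_dock between -0.016 and 0.016 m and height (world z) of bottle below 0.004 m and angle between bottle's own z axis and vertical below 0.05 rad and linear speed of bottle below 0.01 m/s); the robot touches nothing.
It fails at once if the bottle is lifted off the bench (12 mm or more) (height (world z) of bottle above 0.012 m).
It fails at once if the bottle is tipped or rocked by more than 0.2 rad (angle between bottle's own z axis and vertical above 0.2 rad).
It fails at once if the parked bottle is moved by more than 12 mm (distance of parked_bottle from where it was at the start of the episode above 0.012 m).
It fails at once if a bystander is moved by more than 20 mm (distance of any of mushroom, mushroom_big, jar, sprayer, punnet, brush from where it was at the start of the episode above 0.02 m).
It also fails if it takes over 72 s, if anything falls off the work surface, if the arm or the gripper's body presses on something with over 40 N, if the wrist force passes 120 N, or if a joint passes its speed limit or range.

## Working session

There is one attempt and no reset: what is moved stays moved. The work goes in short steps, each a Python script; the robot and the scene stay as the last script left them, time stands still between calls to the robot, and variables do not carry over. Pictures are saved under pics/ and viewed, at most 10 in all, crops included, and the job is handed in when it is done.

```bash
mkdir -p pics; cat > h.py <<'E'
import numpy as np, cv2
from cell import ctrl
def snap(n,fn):
    i=ctrl.camera_info(n); p,d=ctrl.grab_frame(n)
    cv2.imwrite(f'pics/{fn}.png',cv2.cvtColor(p,cv2.COLOR_RGB2BGR)); np.savez(f'{fn}.npz',p=p,d=d,K=i['K'],T=i['camera_from_world'])
def cloud(fn):
    z=np.load(fn+'.npz'); d=z['d']; v,u=np.mgrid[:d.shape[0],:d.shape[1]]; K=z['K']
    c=np.stack([(u-K[0,2])/K[0,0]*d,(v-K[1,2])/K[1,1]*d,d,np.ones_like(d)],-1)
    w=(c@np.linalg.inv(z['T']).T)[...,:3]; w[d==0]=np.nan; return w,z['p']
E
python3 - <<'E'
from h import *
snap('scene','s0'); snap('top','t0')
a=cv2.imread('pics/s0.png'); b=cv2.imread('pics/t0.png')
cv2.imwrite('pics/t0b.png',cv2.resize(b,(800,600))); cv2.imwrite('pics/s0b.png',cv2.resize(a,(800,600)))
print(ctrl.read_clock())
for n in('scene','top'):print(np.linalg.inv(ctrl.camera_info(n)['camera_from_world'])[:3,3])
E
```

```text
0.1
[ 1.53750086 -0.45880058  0.82271295]
[ 0.47346705 -0.00190879  1.13830017]
```

View pics/t0b.png

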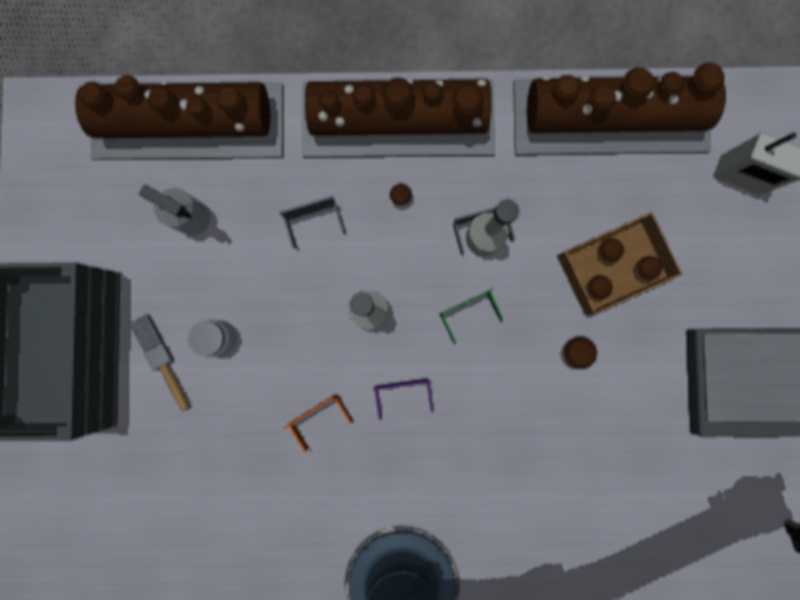

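View pics/s0b.png

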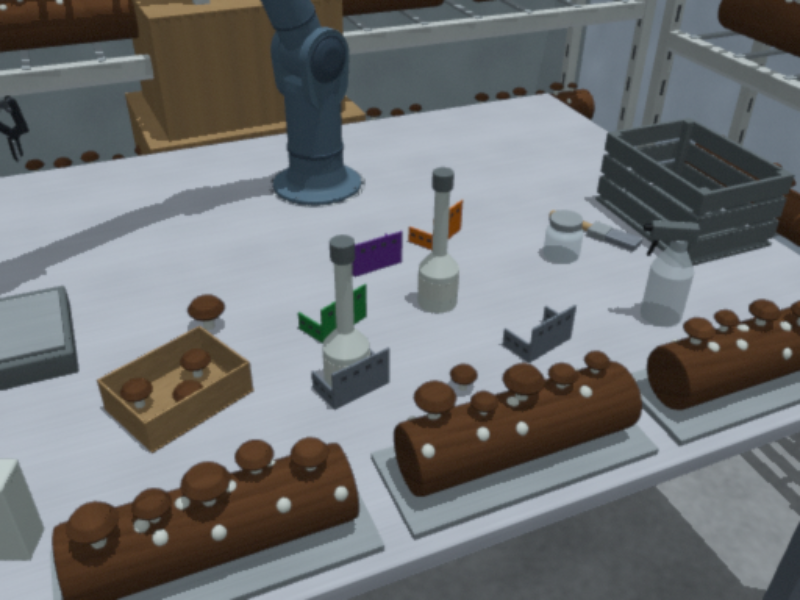

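The top view (800x600) shows four candidate empty U's:
- Grey at (313,220), with side walls.
- Green at (470,315).
- Purple at (404,390).
- Orange at (320,420).

Only the grey one fits, since the other grey dock at (485,230) holds the parked bottle. The loose bottle's cap is at (361,304) and its foot is near (372,310). I'll measure from depth and confirm in a crop.

```bash
cat > m.py <<'E'
from h import *
w,p=cloud('t0')
def box(u0,u1,v0,v1):  # in 800x600 px
    s=.64; return w[int(v0*s):int(v1*s),int(u0*s):int(u1*s)].reshape(-1,3)
c=box(270,358,185,258); c=c[~np.isnan(c[:,0])]
b=c[c[:,2]>.048]; s=c[(c[:,2]>.022)&(c[:,2]<.042)]
print('back n',len(b),b.min(0),b.max(0)); r=cv2.minAreaRect(b[:,:2].astype(np.float32)); print(r)
print('side n',len(s)); print(np.round(s[np.argsort(s[:,0])][::max(1,len(s)//14)],3))
q=box(335,400,280,340); q=q[~np.isnan(q[:,0])]
for a,e in((.225,.28),(.02,.07),(.075,.1)):
    k=q[(q[:,2]>a)&(q[:,2]<e)]; 
    if len(k): print(a,len(k),k.min(0),k.max(0),cv2.minEnclosingCircle(k[:,:2].astype(np.float32)))
for n,bb in(('mush',(385,420,180,212)),('purple',(365,440,370,425)),('green',(435,510,285,350)),('orange',(280,360,390,455)),('parked',(450,525,195,260))):
    k=box(*bb);k=k[k[:,2]>.02]; print(n,np.round(k.min(0),3),np.round(k.max(0),3))
z=cv2.imread('pics/t0.png')[105:225,170:290]; cv2.imwrite('pics/c0.png',cv2.resize(z,(600,600),interpolation=cv2.INTER_CUBIC))
E
python3 m.py
```

```text
back n 122 [0.69579606 0.12236471 0.04881524] [0.72693442 0.22053364 0.07509577]
((0.7127913236618042, 0.17192202806472778), (0.005830036010593176, 0.10268646478652954), 16.534740447998047)
side n 115
[[0.641 0.205 0.027]
 [0.653 0.205 0.025]
 [0.664 0.213 0.032]
 [0.672 0.212 0.037]
 [0.679 0.108 0.026]
 [0.685 0.218 0.036]
 [0.693 0.116 0.034]
 [0.699 0.116 0.036]
 [0.702 0.203 0.039]
 [0.706 0.191 0.035]
 [0.71  0.174 0.029]
 [0.714 0.119 0.036]
 [0.717 0.149 0.037]
 [0.721 0.138 0.033]
 [0.724 0.129 0.033]]
0.225 185 [0.50001534 0.04041635 0.23505225] [0.53316264 0.07372731 0.2658338 ] ((0.5174214243888855, 0.05754972994327545), 0.018093373626470566)
0.02 17 [0.48276438 0.02119215 0.02793467] [0.54043591 0.04737706 0.06723448] ((0.511600136756897, 0.038596488535404205), 0.030242998152971268)
0.075 265 [0.48268515 0.02366174 0.07531028] [0.55121456 0.09233604 0.0999375 ] ((0.5169228911399841, 0.05735389143228531), 0.03549949452280998)
mush [ 0.719 -0.025  0.024] [0.759 0.017 0.046]
purple [ 0.314 -0.059  0.021] [0.387 0.048 0.075]
green [ 0.455 -0.196  0.021] [ 0.553 -0.077  0.076]
orange [0.253 0.092 0.02 ] [0.358 0.21  0.076]
parked [ 0.621 -0.22   0.021] [ 0.703 -0.105  0.265]
```

```bash
ls pics
```

```text
c0.png
s0.png
s0b.png
t0.png
t0b.png
```

View pics/c0.png

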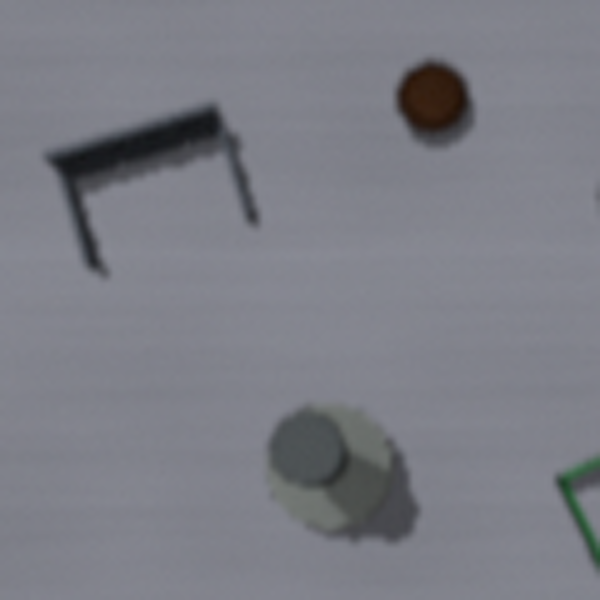

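The crop confirms the grey U at crop pixel (145,185), empty, and the loose bottle at (335,465). The sizes check out: the backstop measures 103 mm wide and 75 mm high, and the bottle radius 35.5 mm.

The plan is to push with shut fingers tilted 30° tip-first, so the gripper body clears the neck. First I push diagonally onto the dock axis, look again, then push along the axis.

```bash
cat >> h.py <<'E'
TH=np.radians(17.0); X=np.array([np.cos(TH),np.sin(TH)]); Y=np.array([-X[1],X[0]])
O=np.array([.7128,.1719])-.038*X
def rot(d,t=np.radians(30),s=1):   # tip leading along d
    d=np.array([*d,0.]); up=np.array([0,0,1.])
    z=np.sin(t)*d-np.cos(t)*up; x=s*(np.cos(t)*d+np.sin(t)*up)
    return np.column_stack([x,np.cross(z,x),z])
def P(xy,z): return np.array([*xy,z])
R0=.036+.0095
E
python3 - <<'E'
from h import *
B=np.array([.517,.0575]); A=O-.085*X; d=(A-B); L=np.linalg.norm(d); d/=L
print('O',O,'B dock',(B-O)@X,(B-O)@Y,'A',A,'dir',np.degrees(np.arctan2(d[1],d[0])),L)
for s in(1,-1):
  for n,p,dd in(('pre',P(B-(R0+.06)*d,.2),d),('low',P(B-(R0+.06)*d,.018),d),('A',P(A-R0*d,.018),d),('ax',P(A-(R0+.04)*X,.018),X),('end',P(O-R0*X,.018),X)):
    print(s,n,np.round(p,3),np.round(q,2) if (q:=ctrl.solve_ik(p,rot(dd,s=s))) is not None else None)
E
```

```text
O [0.67646042 0.16078988] B dock -0.18269179423784337 -0.05215488429745942 A [0.59517452 0.13593828] dir 45.09649674087736 0.11074212666140429
1 pre [ 0.443 -0.017  0.2  ] [ 0.77 -0.09 -0.48  2.31 -0.74  0.79  0.  ]
1 low [ 0.443 -0.017  0.018] [ 0.81  0.38 -0.57  2.4  -1.02  0.3   0.49]
1 A [0.563 0.104 0.018] [ 0.47  0.52 -0.59  2.19 -0.56  0.15 -0.25]
1 ax [0.513 0.111 0.018] [ 0.07  0.36 -0.38  2.38  2.36  0.15  2.43]
1 end [0.633 0.147 0.018] [ 0.73  1.01 -1.25  2.08  1.74  0.78 -2.78]
-1 pre [ 0.443 -0.017  0.2  ] [-0.87 -0.35  1.03  2.36 -0.21  0.66  2.68]
-1 low [ 0.443 -0.017  0.018] [ 0.46  0.33 -0.2   2.41 -1.26  0.41 -2.47]
-1 A [0.563 0.104 0.018] [ 1.    0.96 -1.26  2.17  1.34  0.5   1.27]
-1 ax [0.513 0.111 0.018] [ 0.21  0.39 -0.52  2.38  2.17  0.19 -0.5 ]
-1 end [0.633 0.147 0.018] [-0.13  0.49 -0.18  2.12  1.38  0.07  0.24]
```

```bash
sed -i 's/np.radians(30)/np.radians(20)/' h.py; python3 - <<'E'
from h import *
B=np.array([.517,.0575]); A=O-.085*X; d=(A-B); d/=np.linalg.norm(d)
for s in(1,-1):
  for n,p,dd in(('pre',P(B-(R0+.06)*d,.2),d),('low',P(B-(R0+.06)*d,.018),d),('A',P(A-R0*d,.018),d),('ax',P(A-(R0+.04)*X,.018),X),('end',P(O-R0*X,.018),X)):
    print(s,n,np.round(p,3),np.round(q,2) if (q:=ctrl.solve_ik(p,rot(dd,s=s))) is not None else None)
ctrl.gripper_close()
ctrl.goto(P(B-(R0+.06)*d,.2),rot(d))
print(np.round(ctrl.read_joints(),2),ctrl.read_eef_pos(),ctrl.read_clock(),ctrl.read_finger_gap())
try:
  ctrl.move_linear(P(B-(R0+.05)*d,.018),vel=.1)
  print(np.round(ctrl.read_joints(),2),ctrl.read_eef_pos(),ctrl.read_clock())
except ctrl.IKError as e: print('IK',e)
snap('top','t1'); snap('scene','s1')
cv2.imwrite('pics/s1b.png',cv2.resize(cv2.imread('pics/s1.png'),(800,600)))
E
```

```text
1 pre [ 0.443 -0.017  0.2  ] [ 0.71 -0.07 -0.54  2.24 -0.45  0.81 -0.33]
1 low [ 0.443 -0.017  0.018] [ 0.62  0.33 -0.5   2.35 -0.41  0.31 -0.25]
1 A [0.563 0.104 0.018] [ 0.37  0.51 -0.57  2.1   0.16  0.33 -1.03]
1 ax [0.513 0.111 0.018] [ 0.05  0.37 -0.36  2.27  0.61  0.21 -2.12]
1 end [0.633 0.147 0.018] [-0.01  0.53 -0.34  1.99  0.5   0.33 -1.99]
-1 pre [ 0.443 -0.017  0.2  ] [-0.98 -0.31  1.03  2.29  0.01  0.77  2.4 ]
-1 low [ 0.443 -0.017  0.018] [ 1.28  0.7  -1.25  2.33  0.88  0.49  1.77]
-1 A [0.563 0.104 0.018] [ 0.89  0.92 -1.26  2.09  1.17  0.69  1.34]
-1 ax [0.513 0.111 0.018] [ 0.09  0.37 -0.41  2.27  0.67  0.22  0.96]
-1 end [0.633 0.147 0.018] [-0.06  0.52 -0.27  1.99  0.41  0.32  1.22]
[ 0.71 -0.07 -0.54  2.24 -0.45  0.81 -0.33] [ 0.44308555 -0.01834844  0.20028347] 3.1583 0.00020680399627317982
[ 0.63  0.34 -0.53  2.34 -0.35  0.31 -0.32] [ 0.4500489  -0.01031129  0.01844907] 5.1333
```

View pics/s1b.png

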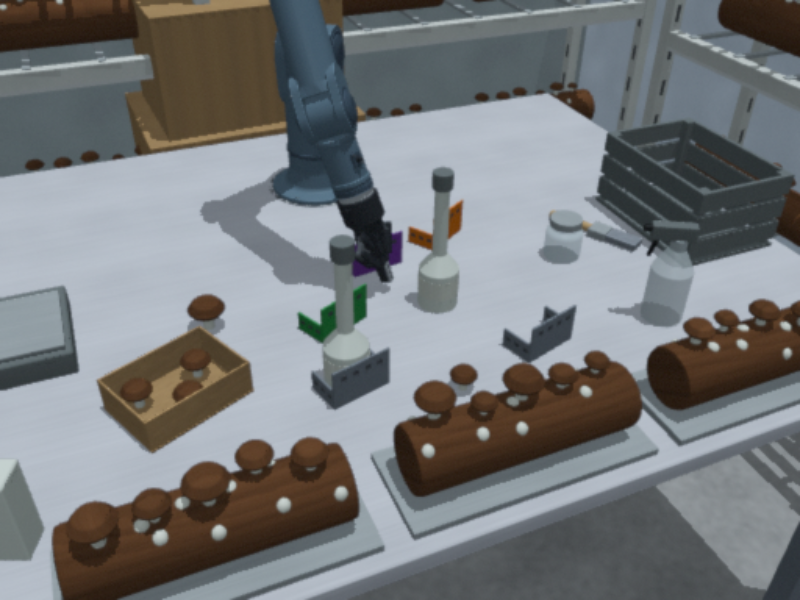

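The fingers (tip at (388,275)) sit low behind the bottle (438,290), tilted and clear of the decoys. Next is the first push leg, then backing off and re-measuring the bottle.

```bash
cat >> h.py <<'E'
def bottle(fn,near):
    w,p=cloud(fn); q=w.reshape(-1,3); q=q[np.hypot(q[:,0]-near[0],q[:,1]-near[1])<.06]
    sat=0; k=q[(q[:,2]>.232)&(q[:,2]<.28)]; m=q[(q[:,2]>.07)&(q[:,2]<.1)]
    for j in(k,m):
        if len(j)>4: print(len(j),cv2.minEnclosingCircle(j[:,:2].astype(np.float32)))
E
python3 - <<'E'
from h import *
B=np.array([.517,.0575]); A=O-.085*X; d=(A-B); d/=np.linalg.norm(d)
bottle('t0',B)
print(ctrl.move_linear(P(A-R0*d,.018),vel=.05,f_stop=20),ctrl.read_eef_pos(),ctrl.read_ft_force(),ctrl.read_clock())
ctrl.move_linear(P(A-(R0+.06)*d,.018),vel=.08)
snap('top','t2'); bottle('t2',A); print('want',A)
z=cv2.imread('pics/t2.png')[105:225,170:290]; cv2.imwrite('pics/c2.png',cv2.resize(z,(600,600),interpolation=cv2.INTER_CUBIC))
E
```

```text
185 ((0.5174214243888855, 0.05754972994327545), 0.018093373626470566)
277 ((0.5171895027160645, 0.057330816984176636), 0.03576822578907013)
False [0.56298572 0.10359572 0.01797613] [-1.36738336 -1.34298682 -0.47868065] 8.6
200 ((0.5937238335609436, 0.13446682691574097), 0.018128417432308197)
294 ((0.5930336713790894, 0.13410362601280212), 0.03552025556564331)
want [0.59517452 0.13593828]
```

View pics/c2.png

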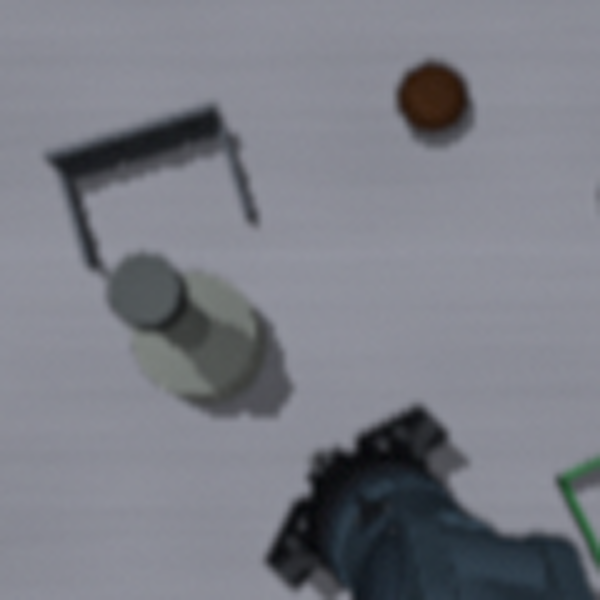

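The bottle stands upright (cap at (145,290), body (195,335)) on the dock axis within 1 mm, and the dock mouth is clear ahead. Now I realign behind it and push it home.

```bash
python3 - <<'E'
from h import *
B=np.array([.5934,.1343]); d=O-B; d/=np.linalg.norm(d); R=rot(d)
p=ctrl.read_eef_pos(); ctrl.move_linear(P(p[:2],.06),vel=.1)
ctrl.goto(P(B-(R0+.045)*d,.06),R); ctrl.move_linear(P(B-(R0+.045)*d,.018),vel=.08)
print(np.round(ctrl.read_joints(),2),ctrl.read_eef_pos())
print(ctrl.move_linear(P(O-(R0+.012)*d,.018),vel=.05,f_stop=20))
h=ctrl.move_linear(P(O-(R0-.009)*d,.018),vel=.015,f_stop=8)
e=ctrl.read_eef_pos(); print(h,'tip rel dock',(e[:2]-O)@X+R0,ctrl.read_ft_force(),ctrl.read_clock())
ctrl.move_linear(P(O-(R0+.08)*d,.018),vel=.06)
p=ctrl.read_eef_pos(); ctrl.move_linear(P(p[:2],.1),vel=.1)
snap('top','t3'); bottle('t3',O); print('want',O,ctrl.read_clock(),ctrl.read_ft_force())
z=cv2.imread('pics/t3.png')[105:225,170:290]; z=cv2.resize(z,(400,400),interpolation=cv2.INTER_CUBIC)
snap('scene','s3'); y=cv2.imread('pics/s3.png')[110:260,200:400]; cv2.imwrite('pics/c3.png',np.hstack([z,cv2.resize(y,(400,400))]))
E
```

```text
[-0.28  0.33 -0.    2.3  -0.06  0.16 -1.49] [0.50743091 0.106491   0.01796511]
False
True tip rel dock 0.002871648246932673 [-0.08921009  0.39141139 -1.16728495] 15.2583
212 ((0.6752955317497253, 0.16392235457897186), 0.01787187159061432)
333 ((0.6906402111053467, 0.1660851538181305), 0.05126519128680229)
want [0.67646042 0.16078988] 17.7667 [0.49099725 0.95774757 0.28826716]
```

View pics/c3.png

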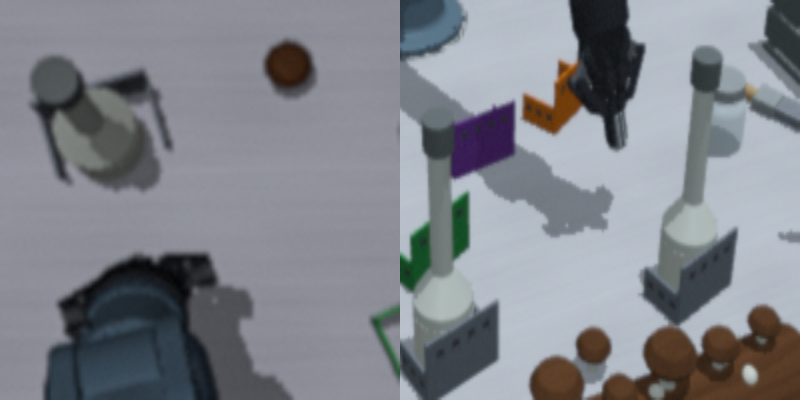

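The bottle stands upright in the grey dock (body (95,130) left, (690,230) right), measured at dock x ≈ 0 mm and y ≈ +3 mm. The f_stop contact at the backstop agrees with that. The gripper is clear and the bystanders and parked bottle are where they were, so I'm handing in.

```bash
python3 -c "
from cell import ctrl
print(ctrl.finish_job())"
```

```text
the job is handed in; nothing more can be done
None
```

The loose bottle was pushed upright into the empty grey dock and sits against its backstop (measured about 0 mm off along the dock axis and 3 mm sideways), the arm is clear, and the job was handed in at about 18 s; no verdict was returned.

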